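Snap the woofer's vent cap home with the seating tool

ROBOT

A 6-joint arm with a two-finger parallel gripper is mounted at the origin on the work surface. World frame = base frame: x ahead of the robot, y to its left, z up, the work surface at z = 0. Lengths are in mm, angles in rad, forces in N, time in s.
With the tool pointing down it reaches from about 425 to 1125 mm from the base axis. Payload 14.9 kg.
Tool frame: the origin (TCP) lies at the very end of the fingers, on their centre line; the grasp point (between the pads) lies 19 mm behind it (r.tcp_to_grasp is the distance from the TCP to the grasp point, in mm); z points along the fingers, y is the line along which they close (so a half turn about z gives the same grasp; the last joint's range is limited). The gripper opens to 91 mm and grips with 3 to 60 N. Pads are 32 mm wide; open, the fingers measure 118 mm over their backs; the gripper's body (76 mm by 178 mm) begins 60 mm behind the grasp point.
Start: joints at [-0.033, 0.379, 1.734, -0, 1.028, -0.033], TCP at [700.013, -0.006, 213.932] pointing down, gripper open.
Joint ranges: [-2.77, 2.77], [-0.74, 2.19], [0, 2.66], [-1.06, 4.2], [0.31, 2.87], [-3.08, 3.08]. Speed limits (rad/s): [1.89, 1.89, 2.39, 3.14, 3.14, 3.14].

INTERFACE

Orientations are given as a unit quaternion [x, y, z, w].
In Python, from workcell import r, read_camera gives the robot as it stands. The module is installed in compiled form; this text tells all that it offers. Calls block until the motion is done:
- r.reach(position, orientation): joint-space move of the TCP to a pose.
- r.movel(position, orientation=None, speed=150, guard=None): straight line of the TCP; orientation=None keeps the orientation; speed is the mean speed in mm/s. With guard (N) it stops when the force on the tool has changed by that much, and returns True; else False.
- r.goto_joints(angles): joint-space move.
- r.gripper_open() and r.grasp(grasp_force=None): open the fingers fully, or close them until they stop; grasp_force is the grip in N (None keeps the last).
- r.wait(seconds).
- r.ik(position, orientation): joint angles nearest the present ones, or None.
- read_camera(name): name is "scene" or "side" or "wrist"; returns a dict with "image" (420x560x3 uint8, red, green, blue), "K" (3x3 intrinsics, pixels), "R" (3x3) and "t" (3): a world point X has camera coordinates R X + t. Camera axes: x right, y down, z forward; pixel columns grow to the right and rows downward; lengths in mm; the calibration is good to about 2 mm. A picture is of the moment at which its call begins. There is no depth.
A pose or a line that the arm cannot do raises r.MotionError and nothing moves.
- r.job_done(): hands the job in; it is judged then, once.
Readings, each from a call of its own:
- r.read_time(): time.
- r.read_joints(): joint angles.
- r.read_dq(): joint speeds.
- r.read_effort(): joint torques, N m.
- r.read_position(): TCP position.
- r.read_eef_rot(): TCP orientation.
- r.read_contact_force(): force on the tool from outside, world axes, zero at the start.
- r.read_ft_torque(): the same for the moment, N m.
- r.read_finger_gap(): finger opening in mm.
- r.read_grip_force(): force on a finger pad.
Only numpy, scipy, OpenCV 4.12 (cv2) and the standard library are available. Lean on these libraries where they do the work, as an engineer would, in place of code of your own. Each camera call takes 0.05 s, during which the arm holds its last target. There are 200 camera calls.

TASK

Two loudspeaker drivers lie face down on the tray, each with a black vent cap standing proud of its back plate. Take the seating tool, set its foot squarely and centrally on the cap of the larger driver, the woofer, and press straight down until the cap clicks fully home; use the tool and not the fingers on the cap, and leave the smaller driver's cap as it is. Then stand the tool upright on the cart top, off the tray and rail, and let go.

Things in the scene. Friction and masses are not known exactly. Their poses are not given: they have to be found in the camera images.
- seating_tool: Seating tool, loose, 115 mm tall, about 0.3 kg, standing upright on the cart top (z = 0), round about its z axis. From the bottom: flat white plastic foot 44 mm across, 12 mm high; steel stem 26 mm across; steel finger guard disc 48 mm across, 40 to 46 mm up; straight black rubber-sleeved grip 30 mm across, 46 to 115 mm up. Origin: centre of the foot's underside; z up along the grip.
- woofer_cap_top (a point): Centre of the flat top of the larger driver's (woofer's) vent cap; moves with the cap; z up. Cap: black plastic disc 52 mm across, mid on the 86 mm steel back plate and magnet of a blue basket (rim 166 mm, fixed face down on the aluminium tray, 170 x 460 mm, its top 30 mm up). Above the cart top: back plate 102 mm, cap top 115 mm when proud, 107 mm when home.
- woofer_cap (a joint): How far the woofer's cap has been pressed down, m: 0 = standing proud, 0.008 = home against its stop. It snaps: it resists with about 12 N at first, fading to little at about 0.005, then pulls itself home and stays; let go before that it springs back up.
- midrange_cap (a joint): The same for the cap of the smaller driver, the midrange (rim 116 mm, back plate 60 mm, cap 34 mm across), fixed on the same tray 220 mm from the woofer, centre to centre, left or right of it, cap just as high. It starts proud, at 0, and is to be left so.
Mind the look-alikes: they are no part of the job. What is shaped like the seating_tool but green, pink or purple is not meant.

How it is judged:
By the outcome, as a careful person would: the job done as asked, in the order asked, and still so for the second after the job is handed in, with the robot touching nothing.
It also fails if it takes over 48 s, if anything falls off the work surface, if the arm or the gripper's body presses on something with over 40 N, if the wrist force passes 120 N, or if a joint passes its speed limit or range.

## Working session

There is one attempt and no reset: what is moved stays moved. The work goes in short steps, each a Python script; the robot and the scene stay as the last script left them, time stands still between calls to the robot, and variables do not carry over. Pictures are saved under pics/ and viewed, at most 10 in all, crops included, and the job is handed in when it is done.

```bash
mkdir -p pics
python3 - <<'E'
from workcell import r, read_camera
import cv2,numpy as np,pickle
d={n:read_camera(n) for n in("scene","side","wrist")}
pickle.dump(d,open('d0.pkl','wb'))
for n in d:
    cv2.imwrite(f'pics/{n}0.png',d[n]["image"][:,:,::-1]); print(n,d[n]["K"][0],d[n]["K"][1,2],(-d[n]["R"].T@d[n]["t"]).round(),d[n]["R"].round(2).tolist())
print(r.read_time(),r.read_eef_rot())
E
```

```text
scene [393.12126248   0.         276.78548245] 203.62858048697254 [ 929. -405.  953.] [[0.75, 0.66, -0.01], [0.53, -0.61, -0.59], [-0.4, 0.43, -0.81]]
side [452.59982976   0.         279.90380539] 212.08570207368174 [ 222. -626.  781.] [[0.91, -0.4, 0.01], [-0.28, -0.64, -0.71], [0.29, 0.65, -0.7]]
wrist [349.64914783   0.         278.6884199 ] 212.47800511221945 [700.  70. 385.] [[1.0, 0.0, -0.0], [0.0, -0.97, 0.25], [-0.0, -0.25, -0.97]]
0.15 [ 7.07098124e-01  7.07115321e-01 -2.83856241e-04 -2.92828924e-04]
```

View pics/scene0.png

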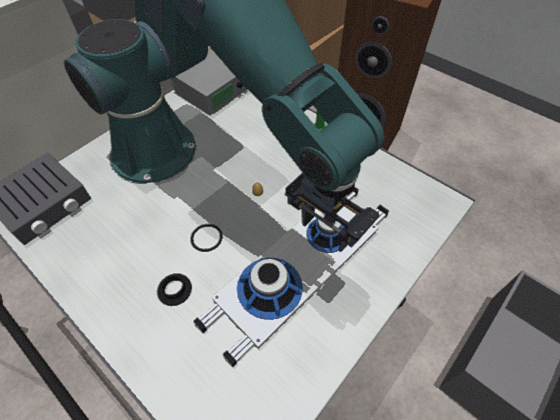

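View pics/side0.png

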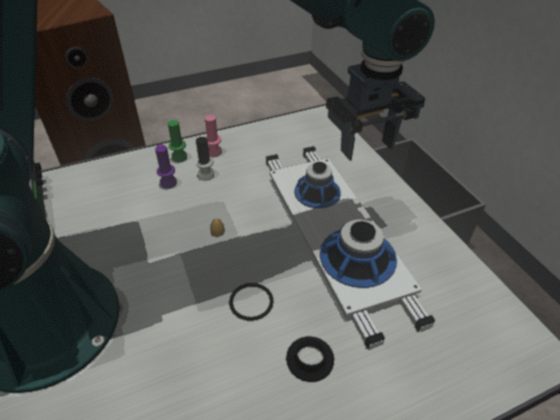

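The side view shows the black-gripped tool at about (204,157), its foot near (205,174), with purple, green and pink look-alikes around it. The woofer cap is at (362,232) in the side view and (268,268) in the scene view, and the midrange cap at (319,168). The two rails stick out at both ends of the tray.

```bash
cat > h.py <<'E'
import numpy as np,cv2
def ray(c,u,z):
    d=c["R"].T@np.linalg.solve(c["K"],[u[0],u[1],1.]); o=-c["R"].T@c["t"]
    return o+d*(z-o[2])/d[2]
def proj(c,X):
    p=c["K"]@(c["R"]@np.array(X,float)+c["t"]); return p[:2]/p[2]
def dark(c,box,thr=55):
    """largest dark blob in box (u0,v0,u1,v1): ellipse fit + bbox"""
    u0,v0,u1,v1=box; m=(c["image"][v0:v1,u0:u1].max(2)<thr).astype(np.uint8)
    cs,_=cv2.findContours(m,cv2.RETR_EXTERNAL,cv2.CHAIN_APPROX_NONE)
    k=max(cs,key=cv2.contourArea)+np.array([u0,v0]); return k
E
python3 - <<'E'
import pickle,cv2,numpy as np
from h import *
d=pickle.load(open('d0.pkl','rb')); s,w=d["side"],d["scene"]
for nm,c,b in(("woof side",s,(340,215,385,250)),("mid side",s,(305,155,335,180)),("woof scene",w,(245,250,292,290)),("tool",s,(192,130,218,170))):
    k=dark(c,b); x,y,W,H=cv2.boundingRect(k); print(nm,(x,y,W,H),cv2.contourArea(k))
    if nm=="tool":
        print("top",ray(c,(x+W/2,y+3),115))
    else: print(ray(c,(x+W/2,y+H/2),112))
print("foot base",ray(s,(205,177),0),'others bases',[ray(s,u,0).round() for u in((168,185),(178,160),(213,154))])
a=s["image"][125:185,185:230];b=s["image"][205:265,335:395]
cv2.imwrite('pics/crop1.png',np.hstack([cv2.resize(a,(360,480),interpolation=2),cv2.resize(b,(440,480),interpolation=2)])[:,:,::-1])
E
```

```text
woof side (351, 222, 24, 19) 325.0
[ 632.1804522  -122.90254826  112.        ]
mid side (314, 163, 12, 10) 73.0
[646.30037058  92.86896311 112.        ]
woof scene (259, 264, 20, 19) 282.5
[ 635.34146381 -117.5279193   112.        ]
tool (197, 138, 12, 26) 207.0
top [425.49587372 300.57362937 115.        ]
foot base [417.80758314 301.32696141   0.        ] others bases [array([320., 309.,   0.]), array([371., 402.,   0.]), array([468., 389.,   0.])]
```

View pics/crop1.png

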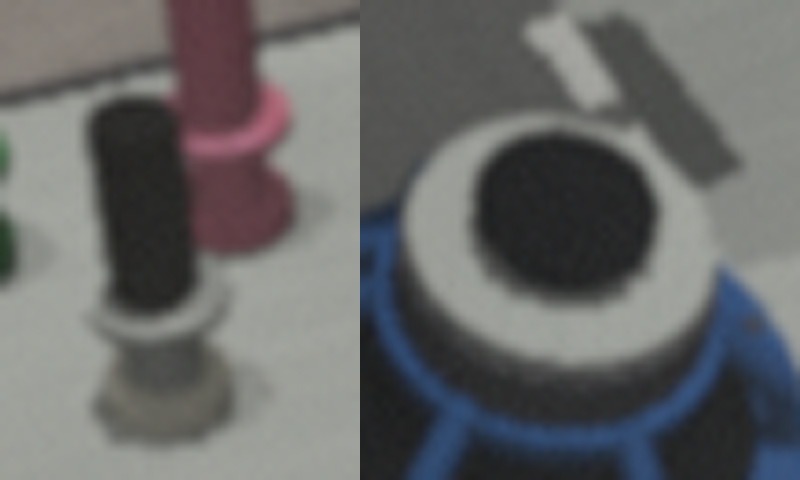

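The crop confirms the black grip with its steel guard and white foot, clear of the pink tool behind it. The position estimate is about (424,300), and neighbours are at least 100 mm away. I'll hover above it and take a close look.

```bash
cat >> h.py <<'E'
from scipy.spatial.transform import Rotation
def down(a):
    c,s=np.cos(a),np.sin(a); return Rotation.from_matrix(np.array([[-s,c,0],[c,s,0],[0,0,-1.]])  .T if False else np.column_stack([[-s,c,0],[c,s,0],[0,0,-1.]])).as_quat()
E
sed -i 's/np.array(\[\[-s,c,0\],\[c,s,0\],\[0,0,-1.\]\])  .T if False else //' h.py
python3 - <<'E'
from workcell import r, read_camera
from h import *
import pickle
q=down(-np.pi/4); r.reach([424,300,230],q); print(r.read_time(),r.read_position(),r.read_joints())
c=read_camera("wrist"); s=read_camera("side"); pickle.dump((c,s),open('d1.pkl','wb')); cv2.imwrite('pics/w1.png',c["image"][:,:,::-1])
print(proj(c,[424,300,115]),proj(c,[424,300,0]),(-c["R"].T@c["t"]).round())
E
```

```text
1.6583 [424.53350022 299.83899765 230.09483128] [ 5.70115911e-01  7.09555769e-02  2.08623203e+00 -7.73873896e-05
  9.84160137e-01  1.35538433e+00]
[277.68887171 208.80400837] [277.97881359 185.02455707] [475. 350. 401.]
```

View pics/w1.png

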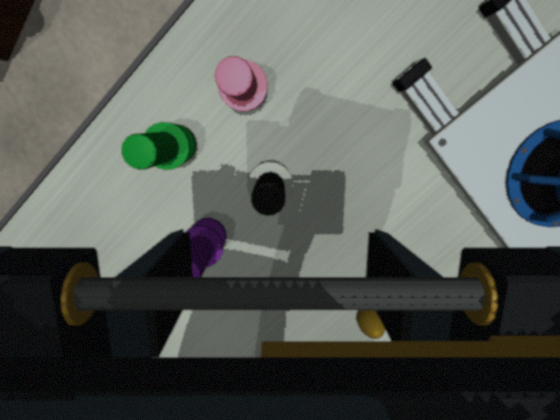

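The wrist view shows the black grip top at about (268,196), with its white guard just above it. Purple is at lower left, green at (160,148) and pink at (240,80).

Run:
```python
from h import *
import pickle
c,s=pickle.load(open('d1.pkl','rb'))
k=dark(c,(235,160,305,232),45); x,y,W,H=cv2.boundingRect(k); print(x,y,W,H)
print("tool from wrist",ray(c,(x+W/2,y+H-W/2),115), "guard/foot blob far edge", ray(c,(271,161),46))
hsv=cv2.cvtColor(c["image"],cv2.COLOR_RGB2HSV); m=((hsv[...,0]>130)&(hsv[...,0]<158)&(hsv[...,1]>90)).astype(np.uint8); print("purple bbox",cv2.boundingRect(m), [ray(c,u,46).round() for u in((207,240),)])
k=dark(s,(190,130,222,170)); x,y,W,H=cv2.boundingRect(k); print("side top",(x,y,W,H))
# side: top disc left/right edges -> centre column; far edge of top is a point at radius 15
for v in (y,): print(ray(s,(x+W/2-1,v),115))
```

```text
252 173 33 42
tool from wrist [424.83244386 311.71929142 115.        ] guard/foot blob far edge [442.18668222 328.06625849  46.        ]
purple bbox (0, 0, 560, 420) [array([334., 317.,  46.])]
side top (197, 138, 12, 27)
[426.94349299 313.9113959  115.        ]
```

The wrist view gives (425,311.5), and the side view's foot edge gives about (424,313), so they agree. The neighbours are clear of the fingers. I'll grasp just above the guard, lift and move near the woofer.

Run:
```python
from workcell import r, read_camera
from h import *
import pickle
r.movel([425,311.5,200],speed=200); g=r.movel([425,311.5,53],speed=120,guard=15); print(g,r.read_position())
r.grasp(50); print("gap",r.read_finger_gap(),r.read_grip_force(),r.read_contact_force())
r.movel([425,311.5,240],speed=150); print("gap",r.read_finger_gap(),r.read_contact_force(),r.read_time())
q=down(-np.pi/4); 
try: r.movel([590,-165,240],speed=300)
except r.MotionError as e: print(e); r.reach([590,-165,240],q)
print(r.read_time(),r.read_position())
c=read_camera("wrist"); s=read_camera("side"); w=read_camera("scene"); pickle.dump((c,s,w,r.read_position()),open('d2.pkl','wb'))
cv2.imwrite('pics/w2.png',c["image"][:,:,::-1])
print([proj(c,X) for X in([633,-120,115],[590,-165,187])])
```

```text
False [425.39516739 311.76742182  53.62920319]
gap 29.340575563222988 49.999648332595825 [-0.46218763  0.27768883 -0.25553553]
gap 29.055758962665713 [ 0.74329057  0.10358701 -3.31109737] 5.8083
7.6417 [ 589.69112805 -164.02533693  239.94742577]
[array([277.83520229, 133.04501045]), array([279.49117644, 231.30504016])]
```

View pics/w2.png

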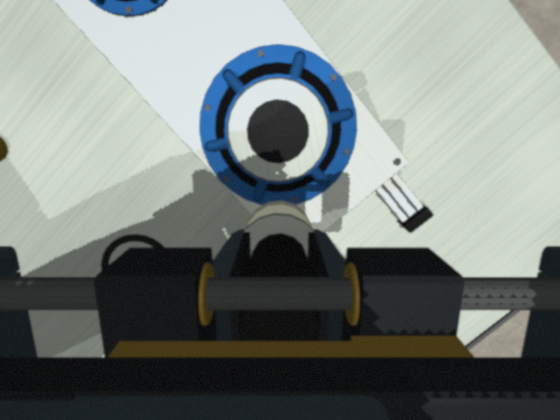

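The tool is held. The cap appears at about (278,131), and the foot's far edge at about (277,202). I'll fit both.

Run:
```python
from h import *
import pickle
c,s,w,p=pickle.load(open('d2.pkl','rb')); p=np.array(p)
k=dark(c,(240,92,316,170),70); x,y,W,H=cv2.boundingRect(k); print((x,y,W,H),cv2.contourArea(k)); e=cv2.fitEllipse(cv2.convexHull(k)); print(e)
print("cap wrist bbox",ray(c,(x+W/2-.5,y+H/2-.5),115),"ell",ray(c,e[0],115),"width mm",np.linalg.norm(ray(c,(x,y+H/2),115)-ray(c,(x+W,y+H/2),115)))
for n,cc,b in(("side",s,(340,215,385,250)),("scene",w,(235,245,300,295))):
    k=dark(cc,b); print(n,cv2.boundingRect(k))
# foot: predicted silhouette of foot and guard rims
t=np.linspace(0,2*np.pi,73); z0=p[2]-53.6
for h,R in((0,22),(12,22),(40,24),(46,24)):
    P=np.array([proj(c,[p[0]+R*np.cos(a),p[1]+R*np.sin(a),z0+h]) for a in t]); print(h,"top row",P[:,1].min().round(1),"cols",P[:,0].min().round(1),P[:,0].max().round(1))
I=c["image"]; print(I[190:246:2,277].tolist()); print([I[v,v2].tolist() for v,v2 in((225,244),(225,248),(225,252),(225,304),(225,308),(225,312))])
cv2.imwrite('pics/crop2.png',cv2.resize(I[180:260,217:337],(780,520),interpolation=2)[:,:,::-1])
```

```text
(248, 101, 60, 62) 2776.5
((277.3436279296875, 131.3903045654297), (58.79466247558594, 61.885276794433594), 10.041789054870605)
cap wrist bbox [ 633.68251883 -118.92359687  115.        ] ell [ 633.65337935 -118.7700393   115.        ] width mm 49.549129633799744
side (351, 229, 24, 12)
scene (258, 264, 21, 19)
0 top row 198.4 cols 245.8 311.2
12 top row 202.5 cols 244.1 312.9
40 top row 210.4 cols 235.8 321.2
46 top row 213.2 cols 234.5 322.5
[[10, 9, 14], [17, 38, 63], [23, 51, 83], [24, 53, 85], [20, 49, 83], [51, 66, 83], [91, 93, 85], [111, 112, 99], [137, 138, 120], [138, 139, 122], [139, 141, 122], [124, 126, 111], [81, 85, 78], [99, 104, 98], [102, 106, 100], [102, 107, 101], [102, 108, 101], [99, 105, 101], [97, 103, 99], [100, 105, 99], [100, 104, 99], [90, 95, 88], [40, 42, 39], [12, 15, 11], [11, 15, 10], [15, 12, 12], [10, 8, 8], [11, 15, 10]]
[[97, 102, 97], [88, 90, 84], [94, 98, 92], [100, 106, 100], [89, 92, 85], [142, 146, 137]]
```

View pics/crop2.png

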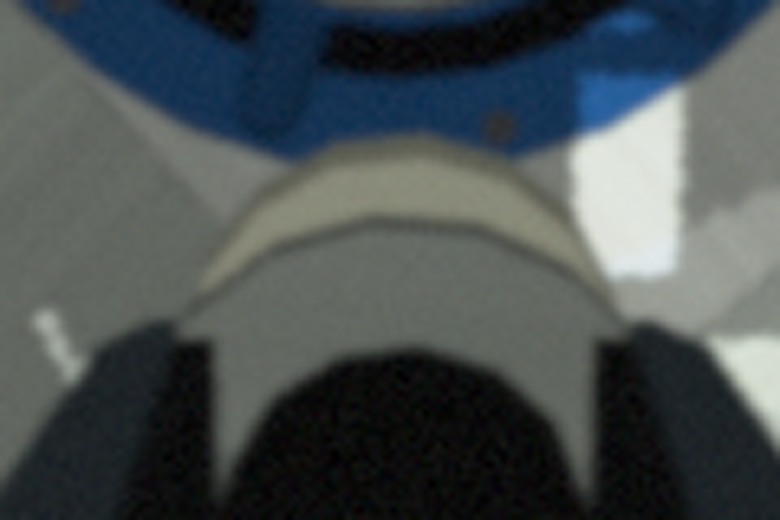

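The cap centre is at (633.7,-118.9), and its width of about 50–52 mm is as expected. The foot sits about 1 mm behind the TCP line along the camera direction. I'll align, check and press.

Run:
```python
from workcell import r, read_camera
from h import *
T=np.array([634.4,-118.2])
r.movel([*T,240],speed=150); r.movel([*T,180],speed=80); r.wait(.4); p=np.array(r.read_position()); print(p,Rotation.from_quat(r.read_eef_rot()).as_matrix()[:,2].round(4))
d=T-p[:2]; f0=np.array(r.read_contact_force())
for z in (170,168,166,164,162,161,160,159,158,157):
    g=r.movel([*(T+d),z+180-p[2]],speed=20,guard=30); f=np.array(r.read_contact_force())-f0
    print(z,g,np.round(r.read_position(),2),f.round(1),round(r.read_finger_gap(),2))
    if g or (z<162 and f[2]>22): break
print(r.read_time())
c=read_camera("side"); cv2.imwrite('pics/s3.png',cv2.resize(c["image"][120:290,270:450],(720,600*170*4//(170*4*1)//1 if False else 600),interpolation=2)[:,:,::-1])
```

```text
[ 634.4381553  -118.23285842  180.193949  ] [ 3.e-04 -1.e-04 -1.e+00]
170 False [ 634.36 -118.16  169.77] [ 1.1 -1.1 -0.4] 29.73
168 False [ 634.65 -118.24  168.06] [ 1.9 -0.3  1. ] 29.3
166 False [ 634.69 -118.24  166.18] [0.6 0.1 6. ] 29.42
164 False [ 634.31 -118.16  163.6 ] [ 2.6 -0.3  1.8] 29.58
162 False [ 633.89 -118.06  161.23] [ 0.4 -0.2 -0.6] 29.48
161 False [ 634.25 -118.12  160.66] [ 1.5  0.3 -0.1] 29.51
160 False [ 634.5  -118.21  159.99] [ 0.5 -0.6  2.1] 29.53
159 False [ 634.66 -118.2   159.82] [-3.5  1.  13.6] 29.49
158 False [ 634.85 -118.21  159.73] [-8.3  3.  24.2] 29.27
12.3333
```

View pics/s3.png

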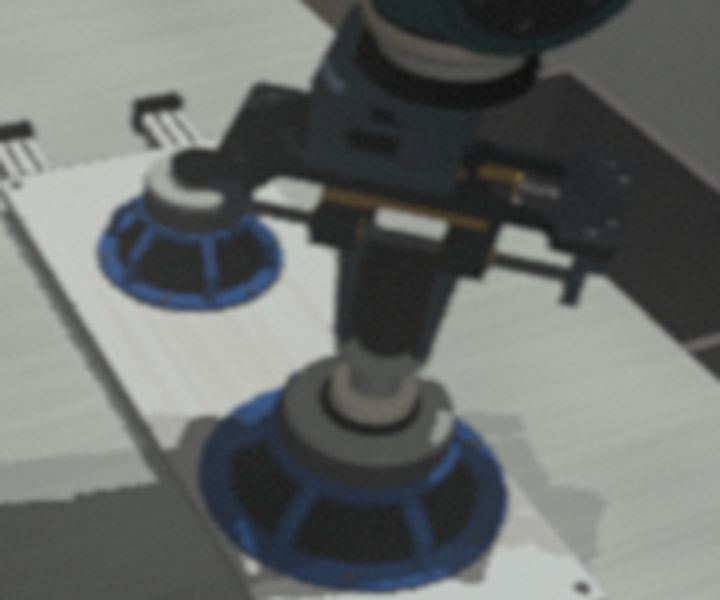

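Contact was at about 168 mm. The resistance faded, then a hard stop came at about 160 mm, so the full 8 mm was travelled. The picture shows the foot centred with an even black ring around it. Next I'll carry the tool back to its original free spot and set it down.

Run:
```python
from workcell import r, read_camera
from h import *
r.movel([634.4,-118.2,240],speed=80)
P=[425,311.5]; r.movel([*P,240],speed=300); r.movel([*P,75],speed=120); r.wait(.4); p=np.array(r.read_position()); d=np.array([*P,75])-p; print(p)
x,y=np.array(P)+d[:2]
r.movel([x,y,57+d[2]],speed=30); r.wait(.3)
g=r.movel([x,y,49+d[2]],speed=10,guard=8); print(g,r.read_position(),r.read_contact_force())
r.wait(.3); print(r.read_contact_force()); r.gripper_open(); r.wait(.3)
r.movel([*P,200],speed=100); r.reach([560,60,330],down(-np.pi/4)); print(r.read_time(),r.read_finger_gap())
s=read_camera("side"); w=read_camera("wrist")["image"]; I=s["image"]
cv2.imwrite('pics/s4.png',np.hstack([cv2.resize(I[105:200,140:240],(400,380),interpolation=2),cv2.resize(I[140:270,280:410],(380,380),interpolation=2)])[:,:,::-1])
import pickle; pickle.dump(s,open('d4.pkl','wb'))
```

```text
[425.04096392 311.53159156  75.11899696]
True [424.97702841 311.52817392  52.93114   ] [-1.0595076  -0.53361562  6.44298667]
[-0.25431321 -1.28636154  6.31730919]
23.225 91.18714164435788
```

View pics/s4.png

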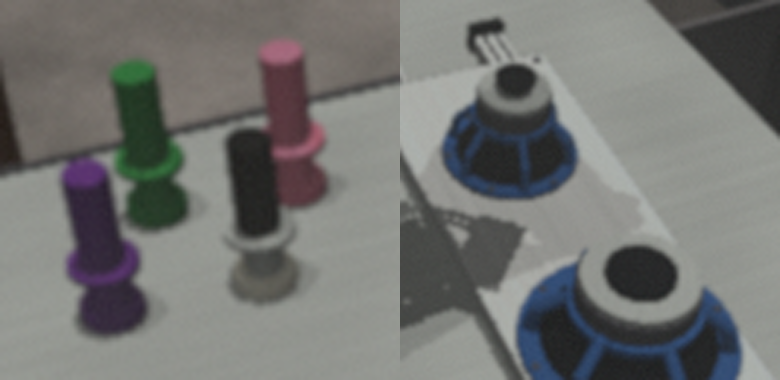

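The tool stands upright and free at its original spot. The woofer cap sits lower and more central on its plate than before, while the midrange cap still stands proud. I'm handing in.

```bash
python3 -c "
from workcell import r
print(r.job_done())"
```

```text
the job is handed in; nothing more can be done
None
```

The woofer cap was pressed the full 8 mm to its stop with the seating tool, the midrange cap is still proud, and the tool stands released and upright on the cart top; I handed the job in shortly after 23 s.

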